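# Clear the office desk: hang up the scissors, put the stapler away

## Robot

A 7-joint arm with a two-finger parallel gripper is mounted at the origin on the work surface. World frame = base frame: x ahead of the robot, y to its left, z up, the work surface at z = 0. Lengths are in m, angles in rad, forces in N, time in s.
With the tool pointing down it reaches from about 0.4 to 0.85 m from the base axis. Payload 10.4 kg.
Tool frame: the origin (TCP) lies midway between the tips of the shut fingers; the grasp point (between the pads) lies 19 mm behind it; z points along the fingers, y is the line along which they close (so a half turn about z gives the same grasp; the last joint's range is limited). The gripper opens to 87 mm and grips with 3 to 60 N. Pads are 19 mm wide; open, the fingers measure 117 mm over their backs; the gripper's body (75 mm by 190 mm) begins 51 mm behind the grasp point.
Start: joints at [-1.237, 0.332, -0.065, 1.46, 0.022, 1.35, -0.088], TCP at [0.218, 0.586, 0.223] pointing down, gripper open.
Joint ranges: [-2.6, 2.6], [-0.5, 2.12], [-1.47, 1.34], [0.16, 2.42], [-1.27, 4.41], [0.06, 2.06], [-2.6, 2.6]. Speed limits (rad/s): [2.22, 2.22, 2.79, 2.79, 3.14, 3.14, 3.14].

## Interface

Orientations are given as a unit quaternion [x, y, z, w].
In Python, from bench import r gives the robot as it stands.
- The arm moves only by the tool arm_command, never from a script. Its arguments are lists of equal length, an entry for each row: "xyz": the shift along the world's x, y, z in m, a list of three; "rot": the turn, a rotation vector about the world's x, y, z in rad, a list of three. In form: {"xyz": [[tx, ty, tz], ...], "rot": [[ax, ay, az], ...]}. A call has 1 to 20 rows; each row is the pose to reach, as a shift and turn from the pose commanded when the call began; what a row does not reach only later rows make up. A row lasts 1/12 s, in which the tool goes at most 41.7 mm and 7.16 degrees, less where a joint would pass 70% of its speed; a pose out of reach is approached as far as the arm can. A call with a gripper value outside its range is refused whole. "grip" is the opening, from 0 (shut) to 1 (fully open), set as the call begins (left out, the last holds). The fingers move at their own pace and stop on an object; "squeeze" is the grip in N (left out, the last holds). Time passes only in rows, so rows that repeat a pose let the fingers close. It gives the time, the measured TCP pose, the force, the opening and the grip force at its end, in the units of the state.
- r.read_state(): the state, without advancing time (a new reading comes with each control period).
- r.camera(name): name is "side" or "top" or "wrist"; returns the picture (384x512x3 uint8, red, green, blue); there is no depth.
- r.camera_model(name): a dict with "fx", "fy", "cx", "cy" (pixels), "k1" (the pictures are not rectified: a ray, as slopes to the right and down, at radius r is drawn at 1 + k1 r^2 times it, then the intrinsics apply), "T" (4x4, takes a point from camera to world coordinates). Camera axes: x right, y up, looking along -z (the intrinsics and any distortion apply to the point x, -y, -z); pixel columns grow to the right and rows downward; lengths in m; the calibration is good to about 2 mm. A picture is of the moment at which its call begins: read the wrist's pose just before it. camera_model takes no time and is no camera call; for the wrist camera it gives the pose at the moment of the call.
- r.close_job(): hands the job in; it is judged then, once.
Trained networks look in the newest picture that a camera, given by its name, has taken for a name from the list of things; names that differ only in an ending like _2 or _b are one class to them, and where a whole thing is asked for, a point or a joint stands for the part that bears it (a point fixed in the world has none). Each returns a list of dicts, best first, with "conf" (0 to 1); they miss things now and then, are a little off and sometimes report something else, mostly with a low value. They report only what shows in the picture. A call takes as long as a camera call.
- r.look_for(label, camera): "at" ([x, y, z] in m, in the coordinates of the camera as it stood for that picture, good to about 4 mm: the middle of the surface that is visible of it).
- r.spot_point(label, camera): "at" ([x, y, z] in m, in the coordinates of the camera as it stood for that picture, good to about 4 mm: a listed point, or the origin of a listed thing).
The state is a dict: "time": time; "joint_positions": joint angles; "joint_vel": joint speeds; "joint_torque": joint torques, N m; "ee_pos": TCP position; "eef_rot": TCP orientation; "ft_force": force on the tool from outside, world axes, zero at the start; "torque": the same for the moment, N m; "width": finger opening in m; "grip_force": force on a finger pad.
Only numpy, scipy, OpenCV 4.12 (cv2) and the standard library are available. Lean on these libraries where they do the work, as an engineer would, in place of code of your own. Each camera call takes 0.05 s, during which the arm holds its last target. There are 200 camera calls.

## Task

Clear the desk: first hang the scissors by one of their finger loops on the hook of the taller stand, so that they hang free with the blades down. Then stand the stapler upright inside the open drawer of the low grey cabinet, and finally push the drawer fully shut. Leave the mug, the bottle and the paper block where they are.

Things in the scene. Friction and masses are not known exactly. Their poses are not given: they have to be found in the camera images.
- scissors_grip (a point): Scissors, closed and rigid, lying flat: 191 mm long, 10 mm thick, 140 g, steel blades, two black finger loops. This point: middle of the pivot, half-way up, near the centre of mass, in a steel block 42 (x) x 24 (y) x 10 mm, the place to grip. x points along the blades (their tip at +94 mm), z out of the upper face; the loops lie on the -x side, end at -97 mm and span 102 mm.
- eye_left (a point): Centre of the scissors' finger loop on their +y side, 68 mm behind the pivot and 25.5 mm to the side. The hole is oval, 38 mm (x) by 31 mm (y), in a round bar of 10 mm. Axes as the scissors'.
- eye_right (a point): Centre of the scissors' other finger loop, on their -y side (68 mm behind the pivot, 25.5 mm to the side), the same size. Axes as the scissors'.
- tall_stand_seat (a point): Hook of the taller of two fixed steel hook stands: lowest point of its bar (8 mm round, centreline 220 mm above the desk), where a hung thing rests. x points level from the hook to the post, 60 mm away (12 mm thick, top 242 mm above the desk, on a round foot 100 mm wide, 12 mm high); z up. The bar rises gently towards the post. At -x it turns up into an upright tip.
- tall_stand_tip (a point): Upper end of the taller stand's upright hook tip (8 mm round), 34 mm above the hook's seat and 10 mm further from the post. A loop held level with its hole over the tip, the rest of the scissors pointing away from the post, can be lowered over it and let go: the scissors swing down and hang.
- low_stand_seat (a point): The same point of the other, lower stand (120 mm above the desk): otherwise alike, too low for the scissors to hang free. Not to be used.
- stapler_center (a point): Stapler (rigid), standing on its base on the desk: 136 mm long (along x), 36 mm wide (y) at the base, 48 mm high, 280 g. This point is its centre, half-way up (24 mm over its underside). The upper black arm, 130 mm long and 34 mm wide, fills the upper 20 mm and is the place to grip across; the part from 16 to 28 mm is 30 mm wide. z is up.
- cabinet_drawer0 (a joint): How far the drawer of the low grey desk cabinet is pulled out, m: 0 is fully shut. It slides with about 1 N of friction and stays where left. The cabinet is fixed, 260 mm wide and 90 mm high.
- drawer_floor (a point): Point on the drawer's inner floor, 22 mm above the desk, midway across, 60 mm behind the inner face of the drawer front; moves with the drawer. x points into the cabinet (the way it shuts), z up. Inside 218 mm wide, side walls 46 mm high; the front is 15 mm thick, 56 mm high. Pulled out by q, the open part is q - 6 mm long (124 or more at first). Clear height inside 56 mm: the stapler fits set across (along y).
- cabinet_drawer0_handle (a point): Middle of the drawer's steel bar handle (120 mm long, level, along y), 35 mm in front of the drawer's front, 52 mm above the desk; it can be pushed. x points into the cabinet.
- mug_center (a point): Bystander: white mug, 76 mm wide, 95 mm high; centre.
- bottle_center (a point): Bystander: clear bottle, 60 mm wide, 160 mm high; centre.
- memo_center (a point): Bystander: block of paper 80 x 60 x 30 mm; centre.

How it is judged:
By the outcome, as a careful person would: the job done as asked, in the order asked, and still so for the second after the job is handed in, with the robot touching nothing.
It also fails if it takes over 72 s, if anything falls off the work surface, if the arm or the gripper's body presses on something with over 40 N, if the wrist force passes 120 N, or if a joint passes its speed limit or range.

## Working session

There is one attempt and no reset: what is moved stays moved. The work goes in short steps, Python scripts to look and compute and a tool call to move; the robot and the scene stay as the last step left them, time stands still between calls to the robot, and variables do not carry over. Pictures are saved under pics/ and viewed, at most 10 in all, crops included, and the job is handed in when it is done.

Besides the shell and the picture viewer there is one more tool, called as name(argument=value, ...) on one line, values as JSON. arm_command: Moves the arm, as the interface text tells. Its arguments: {"type":"object","properties":{"xyz":{"type":"array"},"rot":{"type":"array"},"grip":{"type":"number"},"squeeze":{"type":"number"}},"required":["xyz","rot"]}

```bash
mkdir -p pics; cat > h.py <<'E'
import numpy as np, cv2
from bench import r
def pt(label,cam,fn='spot_point',n=2):
    T=np.array(r.camera_model(cam)["T"]); out=[]
    for d in getattr(r,fn)(label,cam)[:n]:
        p=T@np.r_[d["at"],1]; out.append((np.round(p[:3],4).tolist(),round(d["conf"],2)))
    return out
def snap(cam,name):
    im=r.camera(cam); cv2.imwrite(f'pics/{name}.png',im[:,:,::-1]); return im
def proj(cam,p):
    m=r.camera_model(cam); q=np.linalg.inv(np.array(m["T"]))@np.r_[p,1]
    x,y=q[0]/-q[2],-q[1]/-q[2]; s=1+m["k1"]*(x*x+y*y)
    return [m["fx"]*x*s+m["cx"],m["fy"]*y*s+m["cy"]]
def ray(cam,u,v,z):
    m=r.camera_model(cam); T=np.array(m["T"])
    a,b=(u-m["cx"])/m["fx"],(v-m["cy"])/m["fy"]; x,y=a,b
    for _ in range(20):
        s=1+m["k1"]*(x*x+y*y); x,y=a/s,b/s
    d=T[:3,:3]@[x,-y,-1]; o=T[:3,3]; return o+d*(z-o[2])/d[2]
E
python3 - <<'E'
from h import *
a=snap('top','top0'); b=snap('side','side0')
cv2.imwrite('pics/both0.png',cv2.resize(np.hstack([a,b])[:,:,::-1],(800,300)))
L="scissors_grip eye_left eye_right tall_stand_seat tall_stand_tip low_stand_seat stapler_center drawer_floor cabinet_drawer0_handle mug_center bottle_center memo_center".split()
for l in L: print(l,pt(l,'top'),pt(l,'side'))
s=r.read_state(); print(s['time'],s['ee_pos'],s['eef_rot'])
E
```

```text
scissors_grip [([0.4347, 0.1449, 0.007], 0.62)] [([0.433, 0.1479, 0.0059], 0.76)]
eye_left [([0.4888, 0.0959, 0.0041], 0.94)] [([0.4926, 0.0984, 0.0037], 0.77), ([0.6502, -0.0111, 0.2204], 0.44)]
eye_right [([0.5077, 0.1466, 0.0043], 0.69)] [([0.5054, 0.1483, 0.0043], 0.77)]
tall_stand_seat [([0.6455, -0.0168, 0.2215], 0.69), ([0.4386, 0.1421, 0.007], 0.33)] [([0.6462, -0.0156, 0.2189], 0.82)]
tall_stand_tip [([0.6344, -0.0144, 0.2539], 0.65)] [([0.6317, -0.0181, 0.2546], 0.98)]
low_stand_seat [([0.6527, 0.2044, 0.1187], 0.83)] [([0.6544, 0.2014, 0.1206], 0.59), ([0.4048, 0.3374, 0.0281], 0.41)]
stapler_center [([0.4032, 0.3351, 0.0241], 0.69)] [([0.4046, 0.3381, 0.0262], 0.77), ([0.6468, -0.015, 0.2195], 0.62)]
drawer_floor [([0.5161, -0.3028, 0.0219], 0.94)] [([0.5176, -0.3058, 0.0253], 0.96)]
cabinet_drawer0_handle [([0.4006, -0.3174, 0.0532], 0.84)] [([0.3963, -0.3148, 0.0528], 0.56)]
mug_center [([0.3976, -0.3149, 0.0511], 0.7), ([0.5647, -0.0775, 0.0149], 0.7)] [([0.5944, 0.448, 0.0477], 0.75), ([0.647, -0.016, 0.2202], 0.74)]
bottle_center [([0.688, 0.3417, 0.0794], 0.91)] [([0.6913, 0.3419, 0.0745], 0.8)]
memo_center [([0.5647, -0.0775, 0.0171], 0.64)] [([0.5624, -0.0769, 0.0165], 0.68)]
1.3 [0.21825006 0.58567048 0.22257324] [ 1.77439804e-01  9.84131655e-01  3.93253172e-05 -2.05849548e-05]
```

View pics/top0.png

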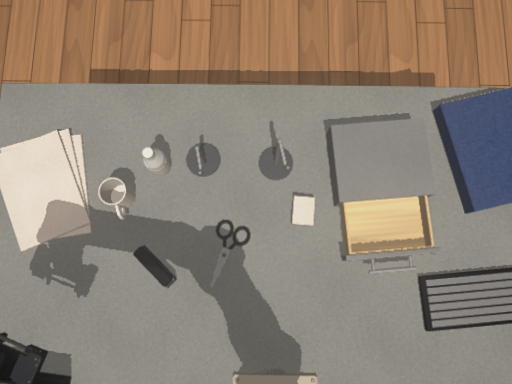

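View pics/side0.png

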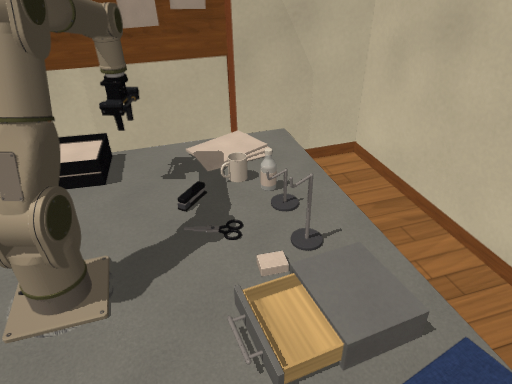

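The top view matches the networks: scissors pivot near (228,240) with loops at (225,228) and (241,235), stapler (155,265), tall stand foot (276,162), drawer handle (392,264). The tool's yaw already matches the scissors, so I'm moving above them.

arm_command(xyz=[[0.217,-0.44,-0.06],[0.217,-0.44,-0.06],[0.217,-0.44,-0.06],[0.217,-0.44,-0.06],[0.217,-0.44,-0.06],[0.217,-0.44,-0.06],[0.217,-0.44,-0.06],[0.217,-0.44,-0.06],[0.217,-0.44,-0.06],[0.217,-0.44,-0.06],[0.217,-0.44,-0.06],[0.217,-0.44,-0.06],[0.217,-0.44,-0.06],[0.217,-0.44,-0.06],[0.217,-0.44,-0.06],[0.217,-0.44,-0.06]], rot=[[0,0,0],[0,0,0],[0,0,0],[0,0,0],[0,0,0],[0,0,0],[0,0,0],[0,0,0],[0,0,0],[0,0,0],[0,0,0],[0,0,0],[0,0,0],[0,0,0],[0,0,0],[0,0,0]], grip=0.8, squeeze=40)

```text
time: 2.63
ee_pos: [0.4349, 0.147, 0.1627]
eef_rot: [0.176, 0.984, 0.0, 0.0]
ft_force: [0.3, 0.5, 0.1]
width: 0.0695
grip_force: 0.0
```

```bash
python3 - <<'E'
from h import *
snap('wrist','w1')
for l in ["scissors_grip","eye_left","eye_right"]: print(l,pt(l,'wrist'))
s=r.read_state(); print(s['time'],s['ee_pos'],s['eef_rot'],s['ft_force'])
print('foot',ray('top',276,162,0.012)); 
# stapler yaw from side-free top pic
im=cv2.imread('pics/top0.png'); m=(im.max(2)<45).astype(np.uint8); m[:240]=0;m[295:]=0;m[:,:125]=0;m[:,185:]=0
n,lab,st,c=cv2.connectedComponentsWithStats(m); k=1+np.argmax(st[1:,4])
P=np.argwhere(lab==k)[:,::-1].astype(float); W=np.array([ray('top',u,v,0.046)[:2] for u,v in P])
w,V=np.linalg.eigh(np.cov(W.T)); print('stapler',W.mean(0),V[:,1],np.sqrt(w*12),np.degrees(np.arctan2(V[1,1],V[0,1])))
E
```

```text
scissors_grip [([0.432, 0.1448, 0.0066], 0.88)]
eye_left [([0.49, 0.0946, 0.0053], 0.81)]
eye_right [([0.5103, 0.1464, 0.0078], 0.68)]
2.8333 [0.43503078 0.14647735 0.16264505] [1.76617813e-01 9.84279502e-01 8.60297109e-05 4.91621508e-05] [-0.13693925 -0.13880076  0.42874538]
foot [ 0.7040468  -0.00080058  0.012     ]Traceback (most recent call last):
  File "<stdin>", line 8, in <module>
    return _wrapfunc(a, 'argmax', axis=axis, out=out, **kwds)
    return bound(*args, **kwds)
ValueError: attempt to get argmax of an empty sequence
```

View pics/w1.png

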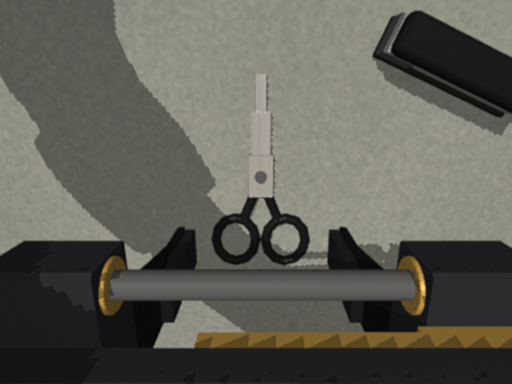

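The wrist view shows the scissors vertical in the picture, pivot at (261,177), centred between the fingers. I'm descending, closing and lifting slightly.

arm_command(xyz=[[-0.001,-0.0005,-0.04],[-0.001,-0.0005,-0.08],[-0.001,-0.0005,-0.11],[-0.001,-0.0005,-0.135],[-0.001,-0.0005,-0.15],[-0.001,-0.0005,-0.157],[-0.001,-0.0005,-0.16],[-0.001,-0.0005,-0.16]], rot=[[0,0,0],[0,0,0],[0,0,0],[0,0,0],[0,0,0],[0,0,0],[0,0,0],[0,0,0]])

```text
time: 3.5
ee_pos: [0.4344, 0.1454, 0.0027]
eef_rot: [0.177, 0.984, -0.0, -0.0]
ft_force: [-0.6, 0.8, 1.1]
width: 0.0694
grip_force: 0.0
```

arm_command(xyz=[[0,0,0],[0,0,0],[0,0,0],[0,0,0],[0,0,0],[0,0,0]], rot=[[0,0,0],[0,0,0],[0,0,0],[0,0,0],[0,0,0],[0,0,0]], grip=0.15, squeeze=40)

```text
time: 4.0
ee_pos: [0.4344, 0.1452, 0.0028]
eef_rot: [0.177, 0.984, 0.0, 0.0]
ft_force: [-0.3, 0.0, -0.4]
width: 0.0374
grip_force: 0.0
```

arm_command(xyz=[[0,0,0],[0,0,0],[0,0,0],[0,0,0],[0,0,0],[0,0,0]], rot=[[0,0,0],[0,0,0],[0,0,0],[0,0,0],[0,0,0],[0,0,0]], grip=0.0, squeeze=40)

```text
time: 4.5
ee_pos: [0.4343, 0.1452, 0.0026]
eef_rot: [0.177, 0.984, 0.0, 0.0]
ft_force: [-1.6, -0.6, 1.8]
width: 0.0235
grip_force: 40.0
```

arm_command(xyz=[[0,0,0.02],[0,0,0.05],[0,0,0.09],[0,0,0.13],[0,0,0.17],[0,0,0.21],[0,0,0.25],[0,0,0.28],[0,0,0.288],[0,0,0.288],[0,0,0.288]], rot=[[0,0,0],[0,0,0],[0,0,0],[0,0,0.1],[0,0,0.2],[0,0,0.3],[0,0,0.4],[0,0,0.5],[0,0,0.58],[0,0,0.58],[0,0,0.58]])

```text
time: 5.42
ee_pos: [0.4341, 0.1451, 0.29]
eef_rot: [-0.11, 0.994, 0.0, -0.0]
ft_force: [-0.0, 0.5, -1.1]
width: 0.0234
grip_force: 40.0
```

Gripped (23.5 mm, 40 N). I'm moving toward the tip but stopping 40 mm short in x, to re-measure.

arm_command(xyz=[[0.02,-0.03,0],[0.04,-0.065,0],[0.06,-0.1,0],[0.075,-0.13,0],[0.085,-0.147,0],[0.088,-0.153,0],[0.088,-0.153,0],[0.088,-0.153,0],[0.088,-0.153,0]], rot=[[0,0,0],[0,0,0],[0,0,0],[0,0,0],[0,0,0],[0,0,0],[0,0,0],[0,0,0],[0,0,0]])

```text
time: 6.17
ee_pos: [0.5216, -0.0062, 0.2898]
eef_rot: [-0.112, 0.994, 0.0, -0.001]
ft_force: [0.5, -0.0, -1.0]
width: 0.0235
grip_force: 40.0
```

```bash
python3 - <<'E'
from h import *
for c in ['top','side','wrist']:
    im=snap(c,c+'2')
    for l in ["scissors_grip","eye_left","eye_right","tall_stand_tip","tall_stand_seat"]: print(c,l,pt(l,c))
s=r.read_state(); print(s['time'],s['ee_pos'],s['eef_rot'])
a=cv2.imread('pics/side2.png'); b=cv2.imread('pics/wrist2.png'); t=cv2.imread('pics/top2.png')
cr=lambda i,x,y,w=130,h=150:cv2.resize(i[y:y+h,x:x+w],(400,460))
cv2.imwrite('pics/c2.png',np.hstack([cr(a,210,120),cr(t,210,90)]))
E
```

```text
top scissors_grip []
top eye_left [([0.3992, -0.3159, 0.0505], 0.45)]
top eye_right [([0.5813, 0.0364, 0.2903], 0.42)]
top tall_stand_tip []
top tall_stand_seat []
side scissors_grip [([0.5219, -0.0077, 0.2906], 0.67)]
side eye_left []
side eye_right [([0.5789, 0.0319, 0.2897], 0.92)]
side tall_stand_tip [([0.6312, -0.0158, 0.253], 0.69), ([0.5631, -0.0786, 0.0188], 0.31)]
side tall_stand_seat [([0.6446, -0.0148, 0.2192], 0.83), ([0.5972, 0.443, 0.049], 0.52)]
wrist scissors_grip [([0.5225, -0.0069, 0.2956], 0.7)]
wrist eye_left []
wrist eye_right []
wrist tall_stand_tip []
wrist tall_stand_seat [([0.6937, 0.3398, 0.0777], 0.15)]
7.0667 [ 0.52229171 -0.00786347  0.29057632] [-1.11342191e-01  9.93782126e-01  4.02200138e-05 -1.94509493e-05]
```

View pics/c2.png

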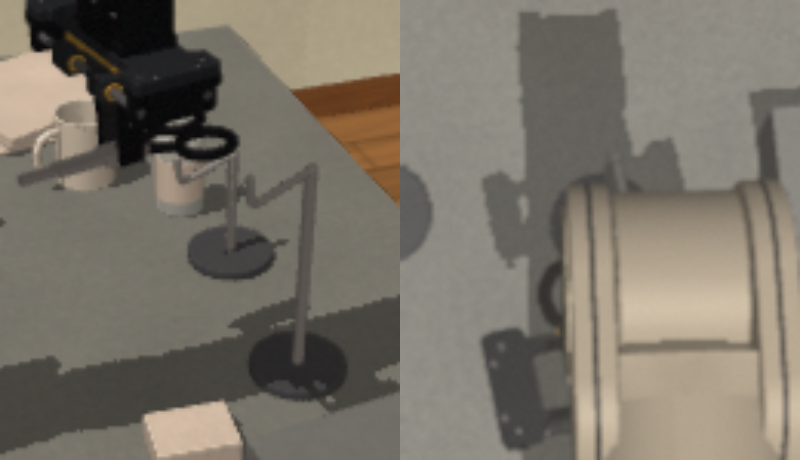

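Side crop: the scissors are held level, near loop at (207,142) and the hook tip at (250,180), consistent with the numbers. Next 40 mm in x, then lower over the tip.

arm_command(xyz=[[0.02,0,0],[0.035,0,0],[0.04,0,0],[0.04,0,0],[0.04,0,0],[0.04,0,-0.01],[0.04,0,-0.022],[0.04,0,-0.034],[0.04,0,-0.044],[0.04,0,-0.051],[0.04,0,-0.053],[0.04,0,-0.053]], rot=[[0,0,0],[0,0,0],[0,0,0],[0,0,0],[0,0,0],[0,0,0],[0,0,0],[0,0,0],[0,0,0],[0,0,0],[0,0,0],[0,0,0]])

```text
time: 8.07
ee_pos: [0.5619, -0.0078, 0.2368]
eef_rot: [-0.111, 0.994, -0.0, -0.001]
ft_force: [0.4, 0.1, -1.0]
width: 0.0233
grip_force: 40.0
```

```bash
python3 - <<'E'
from h import *
a=snap('side','side3')
for l in ["scissors_grip","eye_left","eye_right","tall_stand_tip"]: print(l,pt(l,'side'))
cv2.imwrite('pics/c3.png',cv2.resize(a[130:210,230:330,::-1],(750,600)))
E
```

```text
scissors_grip [([0.5617, -0.0061, 0.2395], 0.62)]
eye_left [([0.6329, -0.017, 0.2401], 0.9), ([0.5951, 0.444, 0.0478], 0.62)]
eye_right [([0.6174, 0.0339, 0.2352], 0.9), ([0.595, 0.4474, 0.0496], 0.25)]
tall_stand_tip [([0.6328, -0.0153, 0.2565], 0.84)]
```

View pics/c3.png

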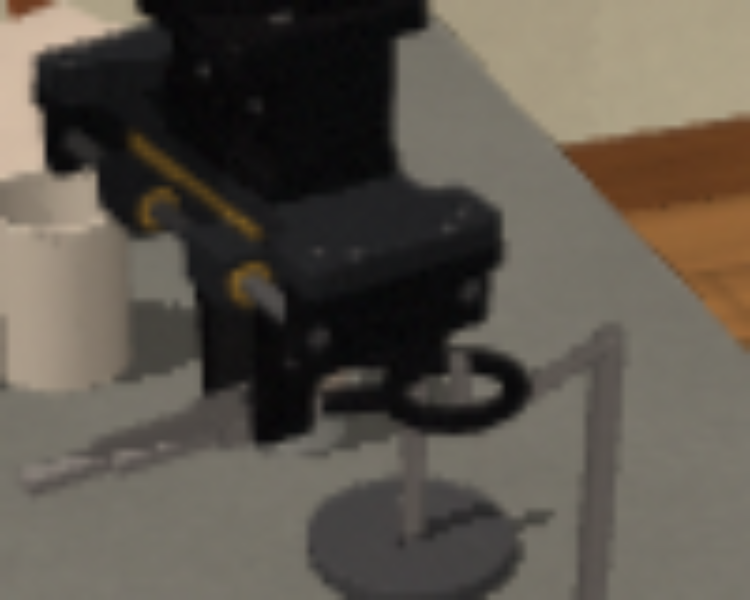

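The left loop surrounds the tip (seen at (460,375)). I'm tilting the blades down about 34° around the hook before releasing, to soften the swing.

arm_command(xyz=[[0.001,0,-0.011],[0.0025,0.0006,-0.022],[0.006,0.0013,-0.032],[0.01,0.0023,-0.042],[0.0155,0.0036,-0.052],[0.0155,0.0036,-0.052],[0.0155,0.0036,-0.052],[0.0155,0.0036,-0.052]], rot=[[0.027,-0.117,0],[0.054,-0.234,0],[0.081,-0.351,0],[0.108,-0.468,0],[0.135,-0.585,0],[0.135,-0.585,0],[0.135,-0.585,0],[0.135,-0.585,0]])

```text
time: 8.98
ee_pos: [0.5793, -0.0041, 0.1881]
eef_rot: [-0.107, 0.949, 0.034, 0.293]
ft_force: [0.9, 0.4, -0.4]
width: 0.0232
grip_force: 40.0
```

```bash
python3 - <<'E'
from h import *
a=snap('side','side4')
for l in ["scissors_grip","eye_left","eye_right","tall_stand_tip"]: print(l,pt(l,'side'))
cv2.imwrite('pics/c4.png',cv2.resize(a[130:210,230:330,::-1],(750,600)))
E
```

```text
scissors_grip [([0.5771, -0.008, 0.1895], 0.6)]
eye_left [([0.6378, -0.0181, 0.2293], 0.6)]
eye_right [([0.622, 0.035, 0.2266], 0.94)]
tall_stand_tip [([0.6342, -0.0164, 0.2561], 0.94), ([0.52, -0.3022, 0.0226], 0.58)]
```

View pics/c4.png

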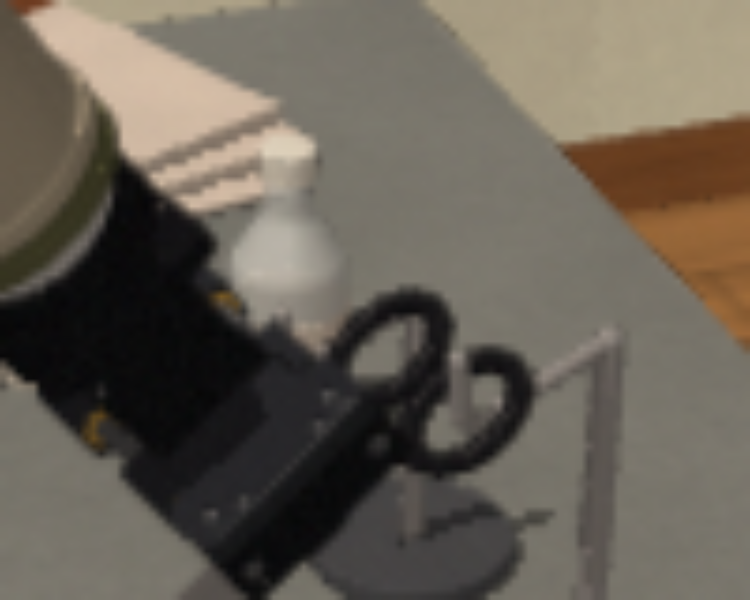

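arm_command(xyz=[[0,0,0],[0,0,0],[0,0,0],[0,0,0],[0,0,0],[0,0,0],[0,0,0]], rot=[[0,0,0],[0,0,0],[0,0,0],[0,0,0],[0,0,0],[0,0,0],[0,0,0]], grip=0.8)

```text
time: 9.82
ee_pos: [0.5778, -0.0043, 0.1857]
eef_rot: [-0.106, 0.949, 0.034, 0.294]
ft_force: [-0.8, -0.7, 0.3]
width: 0.062
grip_force: 0.0
```

arm_command(xyz=[[-0.01,-0.0025,0.016],[-0.025,-0.006,0.037],[-0.045,-0.01,0.068],[-0.065,-0.015,0.098],[-0.085,0,0.115],[-0.1,0.03,0.12],[-0.115,0.06,0.12],[-0.13,0.09,0.12],[-0.14,0.12,0.12],[-0.15,0.15,0.12],[-0.15,0.15,0.12]], rot=[[0,0,0],[0,0,0],[0,0,0],[0,0,0],[-0.027,0.117,0],[-0.054,0.234,0],[-0.081,0.351,0],[-0.108,0.468,0],[-0.135,0.585,0],[-0.135,0.585,0],[-0.135,0.585,0]])

```text
time: 10.73
ee_pos: [0.4263, 0.1521, 0.3039]
eef_rot: [-0.115, 0.993, -0.0, -0.002]
ft_force: [0.8, -0.6, 0.1]
width: 0.0697
grip_force: 0.0
```

```bash
python3 - <<'E'
from h import *
a=snap('side','side5'); t=snap('top','top5')
for l in ["scissors_grip","eye_left","tall_stand_seat"]: print(l,pt(l,'side'))
for l in ["stapler_center"]: print(l,pt(l,'side'),pt(l,'top'))
cv2.imwrite('pics/c5.png',np.hstack([cv2.resize(a[140:260,250:350,::-1],(400,480)),cv2.resize(t[220:310,110:185,::-1],(400,480))]))
s=r.read_state(); print(s['time'],s['ee_pos'],s['eef_rot'])
E
```

```text
scissors_grip [([0.6277, -0.0092, 0.1365], 0.66), ([0.3957, -0.3151, 0.0532], 0.31)]
eye_left [([0.6479, -0.0139, 0.2075], 0.85), ([0.5635, -0.0806, 0.0162], 0.54)]
tall_stand_seat [([0.6458, -0.0139, 0.2164], 0.61)]
stapler_center [([0.4023, 0.3385, 0.0252], 0.96), ([0.6467, -0.017, 0.2065], 0.58)] [([0.6041, 0.4396, 0.0466], 0.47)]
11.0833 [0.42795598 0.14465321 0.30599801] [-1.10433505e-01  9.93883322e-01  3.05296725e-04  5.39329319e-04]
```

View pics/c5.png

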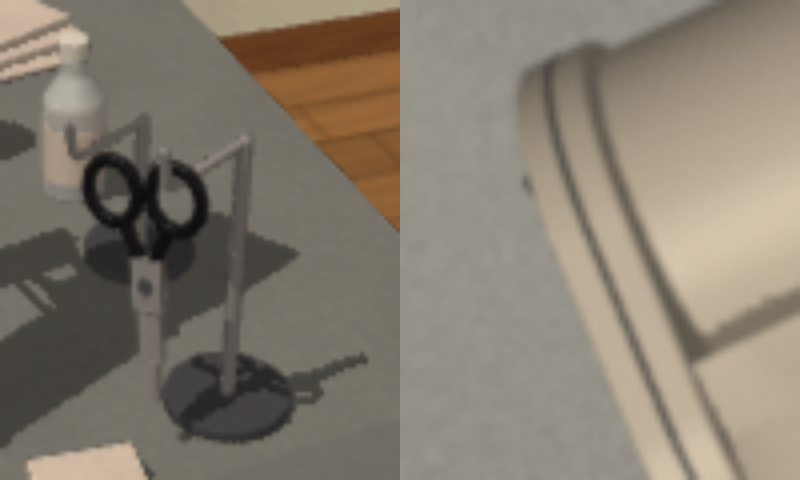

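The scissors hang by one loop on the tall hook, blades down, free of the post (pivot at (146,288) in the left crop). Now above the stapler.

arm_command(xyz=[[-0.005,0.035,0],[-0.01,0.07,-0.02],[-0.015,0.105,-0.04],[-0.02,0.14,-0.06],[-0.022,0.17,-0.09],[-0.0245,0.19,-0.12],[-0.0245,0.192,-0.135],[-0.0245,0.192,-0.135],[-0.0245,0.192,-0.135],[-0.0245,0.192,-0.135]], rot=[[0,0,0.1],[0,0,0.2],[0,0,0.3],[0,0,0.4],[0,0,0.5],[0,0,0.53],[0,0,0.53],[0,0,0.53],[0,0,0.53],[0,0,0.53]], grip=0.7)

```text
time: 11.92
ee_pos: [0.4045, 0.3371, 0.1723]
eef_rot: [-0.367, 0.93, 0.0, 0.001]
ft_force: [0.1, -1.0, 0.7]
width: 0.0607
grip_force: 0.0
```

```bash
python3 - <<'E'
from h import *
a=snap('wrist','w6')
print(pt('stapler_center','wrist'),pt('stapler_center','wrist','look_for'))
s=r.read_state(); print(s['time'],s['ee_pos'],s['eef_rot'],s['joint_positions'])
q=s['eef_rot']; print('tool x deg',np.degrees(2*np.arctan2(q[1],q[0])), 'tcp px',proj('wrist',s['ee_pos']))
E
```

```text
[([0.4023, 0.3357, 0.0199], 0.61)] [([0.3968, 0.3293, 0.0474], 0.59)]
12.0667 [0.40431362 0.33752165 0.1723064 ] [-3.67031454e-01  9.30207500e-01  4.89885039e-04  1.29532313e-03] [-0.75026413  0.15128666 -0.03528653  1.78997375  0.00585185  1.19766419
  1.53516229]
tool x deg 223.0653542599965 tcp px [np.float64(260.6140338342324), np.float64(246.8792902309874)]
```

View pics/w6.png

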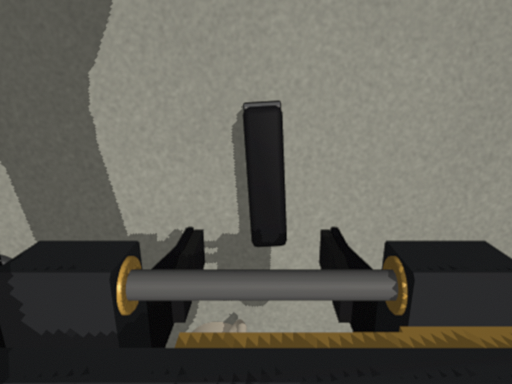

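The stapler runs from (263,105) to (269,243), about 2–3° off the tool axis. I'll compute the correction from those ends.

```bash
python3 - <<'E'
from h import *
a=ray('wrist',263,106,0.047);b=ray('wrist',269,243,0.047)
d=a-b; print(a,b,(a+b)/2,np.linalg.norm(d),np.degrees(np.arctan2(d[1],d[0]))%360)
E
```

```text
[0.35418256 0.29310702 0.047     ] [0.44089413 0.38195297 0.047     ] [0.39753835 0.33753    0.047     ] 0.12414708411787993 225.69655499933026
```

arm_command(xyz=[[-0.002,0,-0.03],[-0.002,0,-0.06],[-0.002,0,-0.09],[-0.002,0,-0.115],[-0.002,0,-0.135],[-0.002,0,-0.144],[-0.002,0,-0.144],[-0.002,0,-0.144]], rot=[[0,0,0.045],[0,0,0.045],[0,0,0.045],[0,0,0.045],[0,0,0.045],[0,0,0.045],[0,0,0.045],[0,0,0.045]])

```text
time: 12.73
ee_pos: [0.4019, 0.338, 0.0276]
eef_rot: [-0.388, 0.922, 0.0, 0.0]
ft_force: [-0.3, 0.6, -0.5]
width: 0.0613
grip_force: 0.0
```

arm_command(xyz=[[0,0,0],[0,0,0],[0,0,0],[0,0,0],[0,0,0],[0,0,0],[0,0,0],[0,0,0]], rot=[[0,0,0],[0,0,0],[0,0,0],[0,0,0],[0,0,0],[0,0,0],[0,0,0],[0,0,0]], grip=0.0, squeeze=40)

```text
time: 13.4
ee_pos: [0.4014, 0.338, 0.027]
eef_rot: [-0.389, 0.921, 0.0, 0.0]
ft_force: [-0.9, -1.2, 5.9]
width: 0.0339
grip_force: 40.0
```

arm_command(xyz=[[0,0,0.03],[0,0,0.06],[0.002,-0.01,0.1],[0.005,-0.035,0.13],[0.008,-0.07,0.15],[0.012,-0.105,0.17],[0.016,-0.14,0.173],[0.02,-0.175,0.173],[0.025,-0.21,0.173],[0.03,-0.245,0.173],[0.034,-0.28,0.173],[0.038,-0.315,0.173],[0.042,-0.35,0.173],[0.047,-0.385,0.173],[0.052,-0.42,0.173],[0.06,-0.455,0.173],[0.068,-0.49,0.173],[0.077,-0.525,0.173],[0.087,-0.56,0.173],[0.097,-0.595,0.173]], rot=[[0,0,0],[0,0,0],[0,0,-0.1],[0,0,-0.21],[0,0,-0.33],[0,0,-0.45],[0,0,-0.57],[0,0,-0.69],[0,0,-0.81],[0,0,-0.93],[0,0,-1.05],[0,0,-1.17],[0,0,-1.29],[0,0,-1.41],[0,0,-1.53],[0,0,-1.65],[0,0,-1.77],[0,0,-1.89],[0,0,-2.01],[0,0,-2.13]])

```text
time: 15.07
ee_pos: [0.4981, -0.2589, 0.1992]
eef_rot: [0.62, 0.785, -0.0, -0.0]
ft_force: [0.6, 0.5, -1.9]
width: 0.0338
grip_force: 40.0
```

arm_command(xyz=[[0.009,-0.025,0],[0.018,-0.045,0],[0.0185,-0.047,0],[0.0185,-0.047,0],[0.0185,-0.047,0]], rot=[[0,0,-0.1],[0,0,-0.14],[0,0,-0.14],[0,0,-0.14],[0,0,-0.14]])

```text
time: 15.48
ee_pos: [0.5164, -0.3035, 0.1989]
eef_rot: [0.671, 0.742, -0.0, -0.001]
ft_force: [0.4, 1.0, -2.3]
width: 0.0335
grip_force: 40.0
```

```bash
python3 - <<'E'
from h import *
a=snap('side','side7');
for l in ["stapler_center","drawer_floor","cabinet_drawer0_handle"]: print(l,pt(l,'side'))
w=snap('wrist','w7')
for l in ["stapler_center","drawer_floor","cabinet_drawer0_handle"]: print(l,pt(l,'wrist'))
s=r.read_state(); print(s['time'],s['ee_pos'],s['eef_rot'],s['joint_positions'],s['width'],s['ft_force'])
q=s['eef_rot']; print('tool x deg',np.degrees(2*np.arctan2(q[1],q[0])))
cv2.imwrite('pics/c7.png',np.hstack([cv2.resize(a[150:384,200:450,::-1],(400,375)),cv2.resize(w[:,:,::-1],(400,375))]))
E
```

```text
stapler_center [([0.5168, -0.3018, 0.1989], 0.55)]
drawer_floor [([0.5187, -0.3063, 0.0218], 0.59)]
cabinet_drawer0_handle [([0.3982, -0.3155, 0.0526], 0.87)]
stapler_center [([0.5167, -0.3101, 0.1945], 0.92)]
drawer_floor []
cabinet_drawer0_handle [([0.401, -0.3122, 0.0519], 0.96)]
15.8833 [ 0.51687406 -0.30380022  0.19978002] [6.71005342e-01 7.41452463e-01 2.57184182e-04 1.00637013e-04] [-0.05271461  0.32301344  0.63265645  1.59435321 -0.19717818  1.28855399
  0.71002647] 0.03377652714566557 [-0.03103683 -0.24065407 -2.17698315]
tool x deg 95.71058597659594
```

View pics/c7.png

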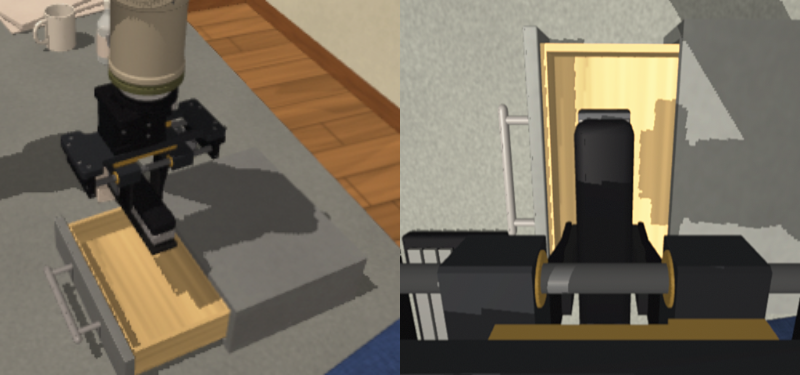

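The stapler hangs level, square with the drawer and centred over it (wrist crop: stapler around column 605 between the drawer front at 540 and the cabinet at 680). Lowering.

arm_command(xyz=[[0,0,-0.03],[0,0,-0.06],[0,0,-0.09],[0,0,-0.115],[0,0,-0.13],[0,0,-0.14],[0,0,-0.146],[0,0,-0.149],[0,0,-0.149]], rot=[[0,0,0],[0,0,0],[0,0,0],[0,0,0],[0,0,0],[0,0,0],[0,0,0],[0,0,0],[0,0,0]])

```text
time: 16.63
ee_pos: [0.517, -0.3043, 0.0508]
eef_rot: [0.671, 0.741, 0.0, 0.0]
ft_force: [1.0, 0.4, -3.0]
width: 0.034
grip_force: 40.0
```

arm_command(xyz=[[0,0,0],[0,0,0],[0,0,0],[0,0,0],[0,0,0],[0,0,0]], rot=[[0,0,0],[0,0,0],[0,0,0],[0,0,0],[0,0,0],[0,0,0]], grip=0.62)

```text
time: 17.13
ee_pos: [0.517, -0.3043, 0.0509]
eef_rot: [0.671, 0.741, 0.0, 0.0]
ft_force: [0.3, -0.6, 0.6]
width: 0.0536
grip_force: 0.0
```

arm_command(xyz=[[0,0,0.025],[0,0,0.06],[0,0,0.1],[0,0,0.12],[0,0,0.12]], rot=[[0,0,0],[0,0,0],[0,0,0],[0,0,0],[0,0,0]])

```text
time: 17.55
ee_pos: [0.5188, -0.3058, 0.176]
eef_rot: [0.671, 0.741, 0.002, 0.004]
ft_force: [0.8, -0.2, 0.9]
width: 0.0541
grip_force: 0.0
```

```bash
python3 - <<'E'
from h import *
w=snap('wrist','w8'); a=snap('side','side8')
for l in ["stapler_center","cabinet_drawer0_handle"]: print(l,pt(l,'wrist'),pt(l,'side'))
cv2.imwrite('pics/c8.png',np.hstack([cv2.resize(a[150:384,200:450,::-1],(400,375)),cv2.resize(w[:,:,::-1],(400,375))]))
E
```

```text
stapler_center [([0.5142, -0.3045, 0.0423], 0.67)] [([0.5187, -0.3041, 0.0467], 0.9)]
cabinet_drawer0_handle [([0.3969, -0.308, 0.0465], 0.9)] [([0.3966, -0.3155, 0.0539], 0.77)]
```

View pics/c8.png

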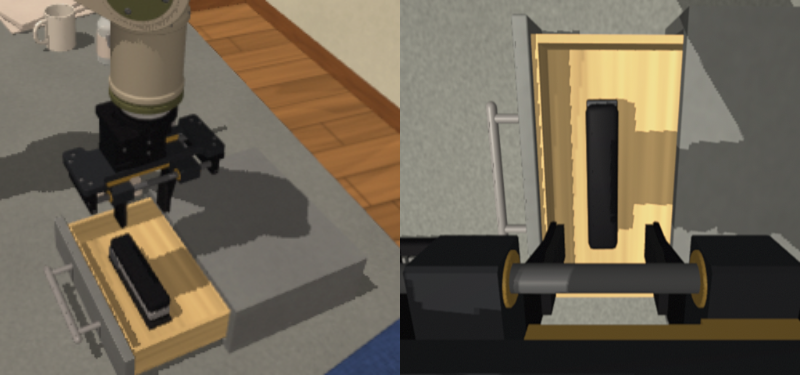

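arm_command(xyz=[[-0.03,-0.003,0],[-0.065,-0.006,0],[-0.1,-0.01,0],[-0.13,-0.013,0],[-0.16,-0.016,0],[-0.172,-0.017,0],[-0.172,-0.017,0],[-0.172,-0.017,-0.03],[-0.172,-0.017,-0.06],[-0.172,-0.017,-0.09],[-0.172,-0.017,-0.115],[-0.172,-0.017,-0.128],[-0.172,-0.017,-0.128]], rot=[[0,0,0],[0,0,0],[0,0,0],[0,0,0],[0,0,0],[0,0,0],[0,0,0],[0,0,0],[0,0,0],[0,0,0],[0,0,0],[0,0,0],[0,0,0]], grip=0.0, squeeze=10)

```text
time: 18.93
ee_pos: [0.3435, -0.3198, 0.0394]
eef_rot: [0.671, 0.741, -0.001, -0.003]
ft_force: [-0.8, 0.5, -1.1]
width: 0.0004
grip_force: 0.0
```

The stapler stands upright across the drawer, centre at (600,175). Pushing the handle slowly.

arm_command(xyz=[[0.01,0.001,0.002],[0.02,0.002,0.003],[0.027,0.0027,0.003],[0.033,0.0033,0.003],[0.039,0.0039,0.003],[0.046,0.0046,0.003],[0.053,0.0053,0.003],[0.06,0.006,0.003],[0.067,0.0067,0.003],[0.074,0.0074,0.003],[0.081,0.0081,0.003],[0.088,0.0088,0.003],[0.095,0.0095,0.003],[0.102,0.0102,0.003],[0.109,0.0109,0.003],[0.116,0.0116,0.003],[0.123,0.0123,0.003],[0.13,0.013,0.003],[0.137,0.0137,0.003],[0.142,0.0142,0.003]], rot=[[0,0,0],[0,0,0],[0,0,0],[0,0,0],[0,0,0],[0,0,0],[0,0,0],[0,0,0],[0,0,0],[0,0,0],[0,0,0],[0,0,0],[0,0,0],[0,0,0],[0,0,0],[0,0,0],[0,0,0],[0,0,0],[0,0,0],[0,0,0]])

```text
time: 20.6
ee_pos: [0.4878, -0.3068, 0.0455]
eef_rot: [0.671, 0.741, 0.0, 0.0]
ft_force: [-1.2, -1.3, 0.0]
width: 0.0008
grip_force: 0.6
```

```bash
python3 - <<'E'
from h import *
a=snap('side','side9')
for l in ["drawer_floor","cabinet_drawer0_handle"]: print(l,pt(l,'side'))
s=r.read_state(); print(s['time'],s['ee_pos'],s['ft_force'])
E
```

```text
drawer_floor [([0.6203, -0.2937, 0.025], 0.76)]
cabinet_drawer0_handle [([0.4989, -0.3055, 0.0535], 0.85)]
20.75 [ 0.48725759 -0.30669039  0.04548149] [ 1.20042226 -0.19048919  1.34538532]
```

arm_command(xyz=[[0.005,0.0005,0],[0.01,0.001,0],[0.014,0.0014,0],[0.018,0.0018,0],[0.022,0.0022,0],[0.025,0.0025,0],[0.027,0.0027,0],[0.027,0.0027,0]], rot=[[0,0,0],[0,0,0],[0,0,0],[0,0,0],[0,0,0],[0,0,0],[0,0,0],[0,0,0]])

```text
time: 21.42
ee_pos: [0.5144, -0.3041, 0.0456]
eef_rot: [0.671, 0.741, 0.0, 0.0]
ft_force: [-0.4, -0.4, 0.1]
width: 0.0005
grip_force: 0.0
```

arm_command(xyz=[[0.001,0.0001,0],[0.002,0.0002,0],[0.003,0.0003,0],[0.003,0.0003,0]], rot=[[0,0,0],[0,0,0],[0,0,0],[0,0,0]])

```text
time: 21.75
ee_pos: [0.5169, -0.304, 0.0456]
eef_rot: [0.671, 0.741, 0.0, 0.0]
ft_force: [-0.1, -0.1, -0.3]
width: 0.0006
grip_force: 0.1
```

arm_command(xyz=[[0.001,0.0001,0],[0.002,0.0002,0],[0.003,0.0003,0],[0.003,0.0003,0]], rot=[[0,0,0],[0,0,0],[0,0,0],[0,0,0]])

```text
time: 22.08
ee_pos: [0.5201, -0.3037, 0.0456]
eef_rot: [0.671, 0.741, 0.0, 0.0]
ft_force: [0.6, -0.2, -0.4]
width: 0.0006
grip_force: 0.1
```

arm_command(xyz=[[0.0015,0.0001,0],[0.003,0.0003,0],[0.0045,0.0004,0],[0.006,0.0006,0],[0.006,0.0006,0]], rot=[[0,0,0],[0,0,0],[0,0,0],[0,0,0],[0,0,0]])

```text
time: 22.5
ee_pos: [0.5262, -0.3031, 0.0456]
eef_rot: [0.671, 0.741, 0.0, 0.0]
ft_force: [-0.0, 0.7, -0.4]
width: 0.0006
grip_force: 0.0
```

```bash
python3 - <<'E'
from h import *
a=snap('side','side10')
for l in ["cabinet_drawer0_handle"]: print(l,pt(l,'side'))
cv2.imwrite('pics/c10.png',cv2.resize(a[210:384,200:430,::-1],(790,598)))
E
```

```text
cabinet_drawer0_handle [([0.5427, -0.3029, 0.0561], 0.98)]
```

View pics/c10.png

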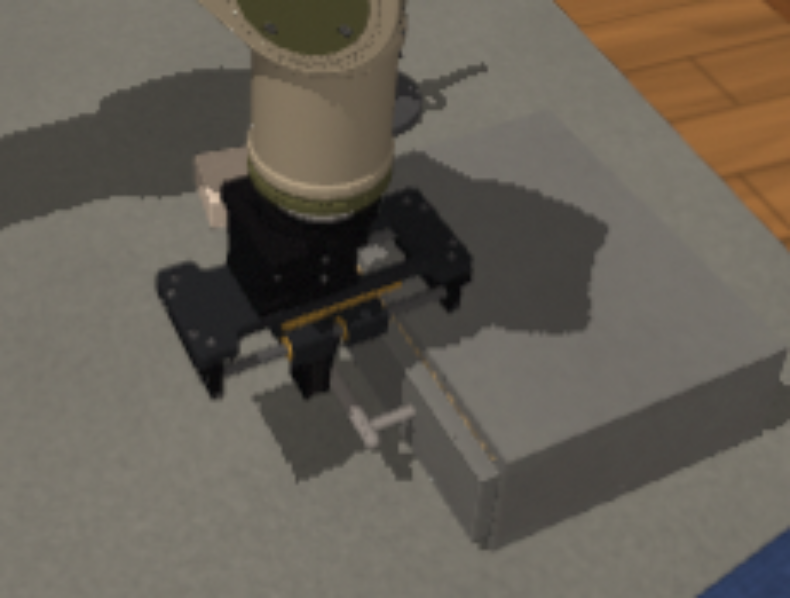

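The front is nearly flush; a thin strip of the wooden drawer still shows along (400,330)–(490,455). Pushing on.

arm_command(xyz=[[0.001,0.0001,0],[0.002,0.0002,0],[0.003,0.0003,0],[0.004,0.0004,0],[0.004,0.0004,0]], rot=[[0,0,0],[0,0,0],[0,0,0],[0,0,0],[0,0,0]])

```text
time: 23.02
ee_pos: [0.5266, -0.3032, 0.0454]
eef_rot: [0.672, 0.741, -0.001, -0.002]
ft_force: [-14.4, 1.8, 10.8]
width: 0.0008
grip_force: 7.0
```

arm_command(xyz=[[0.001,0.0001,0],[0.002,0.0002,0],[0.003,0.0003,0],[0.003,0.0003,0]], rot=[[0,0,0],[0,0,0],[0,0,0],[0,0,0]])

```text
time: 23.35
ee_pos: [0.5268, -0.3034, 0.0452]
eef_rot: [0.672, 0.74, -0.002, -0.005]
ft_force: [-24.7, 3.9, 20.2]
width: 0.0006
grip_force: 12.6
```

arm_command(xyz=[[-0.005,-0.0005,0],[-0.015,-0.0015,0],[-0.035,-0.0035,0],[-0.065,-0.0065,0],[-0.1,-0.01,0.02],[-0.13,-0.013,0.05],[-0.14,-0.014,0.09],[-0.14,-0.014,0.12],[-0.14,-0.014,0.12]], rot=[[0,0,0],[0,0,0],[0,0,0],[0,0,0],[0,0,0],[0,0,0],[0,0,0],[0,0,0],[0,0,0]])

```text
time: 24.1
ee_pos: [0.3944, -0.3185, 0.1715]
eef_rot: [0.672, 0.741, 0.002, 0.004]
ft_force: [2.0, -0.5, 0.9]
width: 0.0008
grip_force: 0.0
```

```bash
python3 - <<'E'
from h import *
a=snap('side','side11'); t=snap('top','top11'); 
print(pt("cabinet_drawer0_handle",'side'),pt("cabinet_drawer0_handle",'top'),pt("scissors_grip",'side'),pt("drawer_floor",'side'),r.read_state()['ft_force'])
cv2.imwrite('pics/c11.png',np.hstack([cv2.resize(a[150:384,250:440,::-1],(480,590)),cv2.resize(t[100:290,310:410,::-1],(310,590))]))
E
```

```text
[([0.6912, 0.3362, 0.0775], 0.51), ([0.6327, -0.0175, 0.2524], 0.18)] [([0.5383, -0.3029, 0.0546], 0.97)] [([0.6501, -0.0165, 0.1336], 0.78)] [] [ 0.10430965 -0.8176883   0.13246869]
```

View pics/c11.png

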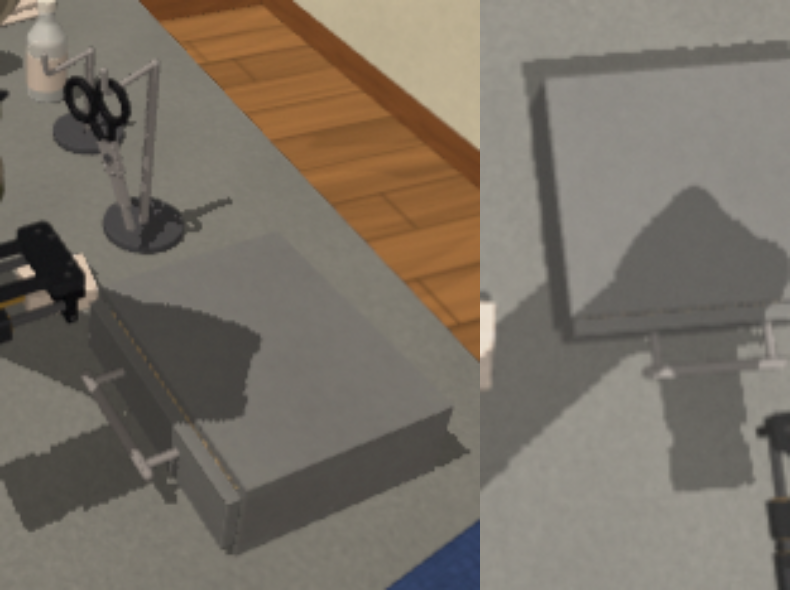

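The drawer looks shut and the scissors still hang, but the seam needs a close check. I'm looking at it from above with the wrist camera.

arm_command(xyz=[[0.02,0,0.02],[0.06,0,0.03],[0.1,0,0.03],[0.14,0,0.03],[0.15,0,0.03],[0.15,0,0.03],[0.15,0,0.03]], rot=[[0,0,0],[0,0,0],[0,0,0],[0,0,0],[0,0,0],[0,0,0],[0,0,0]])

```text
time: 24.98
ee_pos: [0.5422, -0.3165, 0.1938]
eef_rot: [0.671, 0.741, -0.001, -0.001]
ft_force: [0.1, -0.5, 0.0]
width: 0.0004
grip_force: 0.0
```

```bash
python3 - <<'E'
from h import *
w=snap('wrist','w12'); print(pt("cabinet_drawer0_handle",'wrist'))
cv2.imwrite('pics/c12.png',cv2.resize(w[0:260,100:400,::-1],(690,598),interpolation=cv2.INTER_CUBIC))
E
```

```text
[]
```

View pics/c12.png

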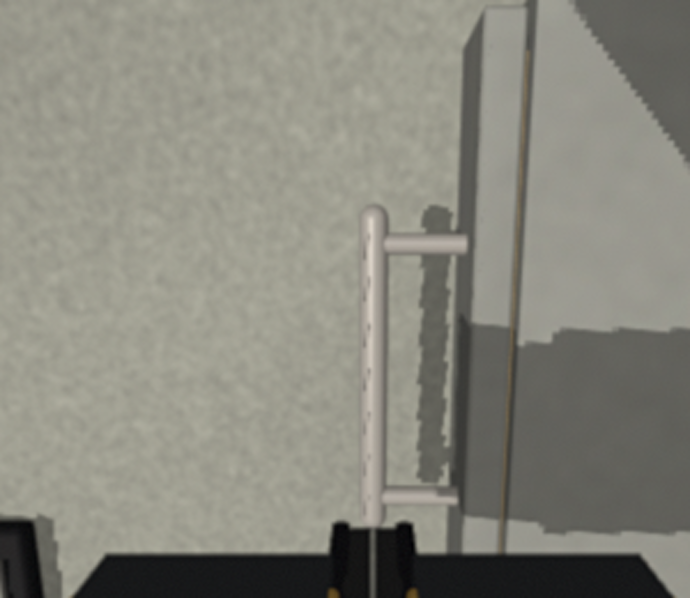

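The wrist crop shows a uniform hairline seam, about 1–2 mm, along x≈515 between front and cabinet. To rule out that the gripper body, not the drawer stop, took the load, I'll push once more with the tool turned 90° so the body stays off the cabinet.

arm_command(xyz=[[-0.02,0,0],[-0.05,0,0],[-0.08,0.002,0],[-0.1,0.004,0],[-0.1,0.005,0],[-0.1,0.005,0],[-0.1,0.005,0],[-0.1,0.005,0],[-0.1,0.005,0],[-0.1,0.005,0],[-0.1,0.005,0],[-0.1,0.005,0],[-0.1,0.005,0],[-0.1,0.005,-0.03],[-0.1,0.005,-0.065],[-0.1,0.005,-0.1],[-0.1,0.005,-0.13],[-0.1,0.005,-0.148],[-0.1,0.005,-0.148]], rot=[[0,0,-0.12],[0,0,-0.24],[0,0,-0.36],[0,0,-0.48],[0,0,-0.6],[0,0,-0.72],[0,0,-0.84],[0,0,-0.96],[0,0,-1.08],[0,0,-1.2],[0,0,-1.32],[0,0,-1.44],[0,0,-1.57],[0,0,-1.57],[0,0,-1.57],[0,0,-1.57],[0,0,-1.57],[0,0,-1.57],[0,0,-1.57]])

```text
time: 26.67
ee_pos: [0.4396, -0.3102, 0.0444]
eef_rot: [0.999, 0.049, -0.002, -0.001]
ft_force: [-0.9, 0.1, -0.6]
width: 0.0006
grip_force: 0.0
```

arm_command(xyz=[[0.015,0.0015,0],[0.03,0.003,0],[0.045,0.0045,0],[0.055,0.0055,0],[0.062,0.006,0],[0.068,0.0068,0],[0.073,0.0073,0],[0.075,0.0075,0],[0.075,0.0075,0]], rot=[[0,0,0],[0,0,0],[0,0,0],[0,0,0],[0,0,0],[0,0,0],[0,0,0],[0,0,0],[0,0,0]])

```text
time: 27.42
ee_pos: [0.5178, -0.304, 0.0477]
eef_rot: [0.999, 0.05, 0.0, 0.0]
ft_force: [0.3, 0.4, -0.3]
width: 0.0003
grip_force: 0.0
```

arm_command(xyz=[[0.001,0.0001,0],[0.002,0.0002,0],[0.003,0.0003,0],[0.004,0.0004,0],[0.004,0.0004,0]], rot=[[0,0,0],[0,0,0],[0,0,0],[0,0,0],[0,0,0]])

```text
time: 27.83
ee_pos: [0.5219, -0.3035, 0.0476]
eef_rot: [0.999, 0.05, 0.0, 0.0]
ft_force: [-0.1, -0.0, 0.1]
width: 0.0006
grip_force: 0.0
```

arm_command(xyz=[[0.001,0.0001,0],[0.002,0.0002,0],[0.003,0.0003,0],[0.004,0.0004,0],[0.004,0.0004,0]], rot=[[0,0,0],[0,0,0],[0,0,0],[0,0,0],[0,0,0]])

```text
time: 28.25
ee_pos: [0.5246, -0.3033, 0.0474]
eef_rot: [0.999, 0.05, -0.001, -0.0]
ft_force: [-5.0, 1.9, 3.5]
width: 0.0007
grip_force: 2.6
```

arm_command(xyz=[[0.001,0.0001,0],[0.002,0.0002,0],[0.003,0.0003,0],[0.004,0.0004,0],[0.004,0.0004,0]], rot=[[0,0,0],[0,0,0],[0,0,0],[0,0,0],[0,0,0]])

```text
time: 28.67
ee_pos: [0.5251, -0.3034, 0.0471]
eef_rot: [0.999, 0.049, -0.004, -0.001]
ft_force: [-18.8, 3.6, 13.1]
width: 0.0006
grip_force: 9.5
```

Same hard stop at the handle with the body clear, so the drawer is at its end stop. I'm retreating, then a last numeric check before handing in.

arm_command(xyz=[[-0.01,-0.001,0],[-0.03,-0.003,0],[-0.06,-0.006,0.01],[-0.09,-0.009,0.04],[-0.11,-0.011,0.08],[-0.11,-0.011,0.12],[-0.11,-0.011,0.14],[-0.11,-0.011,0.14],[-0.11,-0.011,0.14]], rot=[[0,0,0],[0,0,0],[0,0,0],[0,0,0],[0,0,0],[0,0,0],[0,0,0],[0,0,0],[0,0,0]])

```text
time: 29.42
ee_pos: [0.4207, -0.3138, 0.1887]
eef_rot: [0.999, 0.05, 0.002, 0.0]
ft_force: [-0.2, 0.4, -0.9]
width: 0.0003
grip_force: 0.0
```

```bash
python3 - <<'E'
from h import *
for c in ['side','top']:
    snap(c,c+'13')
    for l in ["cabinet_drawer0_handle","scissors_grip","eye_left","mug_center","bottle_center","memo_center"]: print(c,l,pt(l,c,n=1))
print(r.read_state()['time'],r.read_state()['ft_force']); print(r.close_job())
E
```

```text
side cabinet_drawer0_handle [([0.5368, -0.3032, 0.0538], 0.77)]
side scissors_grip [([0.6489, -0.0186, 0.1376], 0.92)]
side eye_left [([0.6491, -0.0175, 0.207], 0.76)]
side mug_center [([0.6528, 0.199, 0.1216], 0.23)]
side bottle_center [([0.692, 0.3365, 0.0781], 0.69)]
side memo_center [([0.5641, -0.0755, 0.0171], 0.72)]
top cabinet_drawer0_handle [([0.5412, -0.2998, 0.0514], 0.7)]
top scissors_grip [([0.6239, 0.0294, 0.1883], 0.42)]
top eye_left [([0.6456, -0.0191, 0.2077], 0.73)]
top mug_center [([0.5996, 0.4434, 0.0422], 0.83)]
top bottle_center [([0.6878, 0.3398, 0.0759], 0.77)]
top memo_center [([0.5631, -0.0806, 0.019], 0.75)]
30.1167 [-0.36404889  0.74467271  1.31808993]
the job is handed in; nothing more can be done
None
```

I handed the job in at 30 s: scissors hanging by one loop on the tall hook, stapler stood upright in the drawer before closing (not visible since), drawer pushed twice to a hard stop (a 1–2 mm seam still shows), and mug, bottle and paper block where they were; I viewed 13 pictures, over the limit of 10.

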